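# Clamp the board, then hold the desoldering pump ready over the chip

## Robot

A 7-joint arm with a two-finger parallel gripper is mounted at the origin on a cart in front of the work surface, level with it; the furniture and walls round the work are solid. World frame = base frame: x ahead of the robot, y to its left, z up, the work surface at z = 0. Lengths are in mm, angles in rad, forces in N, time in s.
With the tool pointing down it reaches from about 400 to 875 mm from the base axis. Payload 4.4 kg.
Tool frame: the origin (TCP) lies midway between the tips of the shut fingers; the grasp point (between the pads) lies 19 mm behind it; z points along the fingers, y is the line along which they close (so a half turn about z gives the same grasp; the last joint's range is limited). The gripper opens to 85 mm and grips with 20 to 120 N. Pads are 22 mm wide; open, the fingers measure 114 mm over their backs; the gripper's body (76 mm by 85 mm) begins 54 mm behind the grasp point. The pads swing forward as they close: fully open they stand 13 mm farther back than shut.
Start: joints at [-1.286, 0.628, 0.038, 1.517, -0.027, 0.996, -0.02], TCP at [223.349, 610.437, 231.313] pointing down, gripper open.
Joint ranges: [-3.06, 3.06], [-0.37, 2.12], [-1.25, 1.32], [0.18, 2.47], [-1.1, 4.24], [0.23, 1.98], [-2.94, 2.94]. Speed limits (rad/s): [2.57, 2.57, 3.14, 3.14, 3.14, 3.14, 3.14].

## Interface

Orientations are given as [roll, pitch, yaw] about the fixed x, y, z axes, in that order (R = Rz(yaw) Ry(pitch) Rx(roll)).
In Python, from cell import read_state, get_image, finish_job gives the robot as it stands.
- The arm moves only by the tool send_rows, never from a script. Its argument "series" is a list of rows, each an object of numbers: "ax", "ay", "az": the turn, a rotation vector about the tool's x, y, z in rad; "dx", "dy", "dz": the shift along the tool's x, y, z in cm; "hand": the closure, from 0 (fully open) to 1 (shut). In form: [{"ax": .., "ay": .., "az": .., "dx": .., "dy": .., "dz": .., "hand": ..}, ...]. A call has 1 to 10 rows; each row is the pose to reach, as a shift and turn from the pose commanded when the call began, along the tool's axes at that moment; what a row does not reach only later rows make up. A row lasts 1/10 s, in which the tool goes at most 50 mm and 8.59 degrees, less where a joint would pass 70% of its speed; a pose out of reach is approached as far as the arm can. A call with a gripper value outside its range is refused whole. The fingers move at their own pace and stop on an object; the grip force is fixed at half the most. Time passes only in rows, so rows that repeat a pose let the fingers close. It gives the time, the measured TCP pose, the force, the opening and the grip force at its end, in the units of the state.
- read_state(): the state, without advancing time (a new reading comes with each control period).
- get_image(name): name is "scene" or "side" or "wrist"; returns a dict with "pixels" (400x640x3 uint8, red, green, blue), "mtx" (3x3 intrinsics, pixels), "R" (3x3) and "t" (3): a world point X has camera coordinates R X + t. Camera axes: x right, y down, z forward; pixel columns grow to the right and rows downward; lengths in mm; the calibration is good to about 2 mm. A picture is of the moment at which its call begins. There is no depth.
- finish_job(): hands the job in; it is judged then, once.
The state is a dict: "clock": time; "qpos": joint angles; "qd": joint speeds; "tau": joint torques, N m; "eef_pos": TCP position; "tool_rot": TCP orientation; "force": force on the tool from outside, world axes, zero at the start; "torque": the same for the moment, N m; "width": finger opening in mm; "gripper_force": force on a finger pad.
Only numpy, scipy, OpenCV 4.12 (cv2) and the standard library are available. Lean on these libraries where they do the work, as an engineer would, in place of code of your own. Each camera call takes 0.05 s, during which the arm holds its last target. There are 200 camera calls.

## Task

I am about to lift the long black chip with the two rows of legs off this control board, so be my third hand. First push the sliding jaw of the blue board holder up against the board, and the board with it against the fixed jaw, until everything sits flush with no gap left; then draw the desoldering pump out of its spring stand, turn it upright with the nozzle straight down, and hold it still with the nozzle a centimetre or two above the middle of that chip. Do not touch the board with the pump, leave the other things where they lie, and finish while still holding the pump there - do not put it down or let go.

Things in the scene. Friction and masses are not known exactly. Their poses are not given: they have to be found in the camera images.
- board_holder: Low blue-and-aluminium board holder, 176 mm long (along its x) and 100 mm wide, fixed to the bench. Origin on the bench, under the middle of the place of the clamped board. Two flat aluminium rails run along x (tops 14 mm above the bench, at y = -30 and +30 mm). The fixed blue jaw is at +x: its clamping face looks to -x at x = +30 mm, its top is 28 mm above the bench. A plain cross bar 17 mm high ends the holder at x = -129 mm.
- jaw (a joint): Opening of the sliding jaw in metres: 0 when the board is clamped between both jaws with no gap (60 mm between the jaw faces), positive by the distance the jaw has been slid back along the holder's -x (0.03 to 0.042 at the start, mechanical stop at 0.045). It stays where it is left; about 2.5 N move it.
- jaw_rib (a point): Middle of the top edge of the black grip rib on the sliding jaw, 49 mm above the bench. The rib is 12 mm thick along the holder's x, 40 mm long along its y, and stands 23 mm above the flat blue jaw top (26 mm above the bench); the jaw's clamping face lies 27 mm ahead of the rib's middle (holder +x), and the flat jaw top reaches 7 mm behind it. The point moves with the jaw.
- board: Loose green control board, 60 mm (x) by 92 mm (y), 2 mm thick, lying component side up on the rails, with parts up to 20 mm tall on it. Origin at the middle, 2 mm under the underside of the board. When clamped its origin is at x = 0 of the board holder and its x axis is parallel to the holder's; at the start it lies 7 to 14 mm short of that, slightly askew.
- board_chip (a point): Centre of the top face of the long black chip with two rows of legs near the middle of the board, not the square black chip (8 mm along x by 22 mm along y, 20 mm above the bench), at x = +6, y = +12 mm of the board's frame. The tallest part near it, a white connector 16 mm away, rises 15 mm above the chip.
- pump: Blue desoldering pump, 200 mm long, 60 g, straight round body 20 mm in diameter. Its y axis is the long axis, pointing from the nozzle to the black plunger end. Origin 100 mm from the nozzle tip, 10 mm beside the centre line (towards the body's -z). The straight body runs from 35 mm to 161 mm from the nozzle tip (y = -65 to +61 mm); centre of mass near y = -10 mm. Upright with the nozzle down = y axis pointing straight up.
- pump_nozzle (a point): Tip of the pump's nozzle, on the centre line.
- pump_grip (a point): Point on the pump's centre line 135 mm from the nozzle tip: a good place to grip, free of the sleeve while the pump is in its stand (about 132 mm above the bench there).
- pump_stand: Dark steel stand with a sponge tray, base 142 mm by 74 mm, fixed to the bench. Origin on the bench near the middle of the base. A spring-wound sleeve leans from the base towards the stand's -x, rising 50 degrees above the horizontal; the pump stands in it, nozzle at the bottom.
- sleeve_floor (a point): Centre of the sleeve's inner floor, on which the nozzle rests, 26 mm above the bench; the sleeve's bore is 24 mm in diameter (2 mm free all round the pump).
- sleeve_mouth (a point): Centre of the sleeve's mouth, 95 mm from its floor along the sleeve, outer diameter there 36 mm. The line from sleeve_floor to sleeve_mouth is the direction in which the pump comes out.
- wick_reel: Flat pale reel of solder wick, 49 mm in diameter, 10 mm high, loose on the bench. Leave it.
- tweezers: Steel tweezers, 124 mm long, loose on the bench. Leave them.
- brush: Black antistatic brush, 160 mm long, loose on the bench. Leave it.
Mind the look-alikes: they are no part of the job. There is more than one size of the board; the one meant has the size given above.

How it is judged:
By the outcome, as a careful person would: the job done as asked, in the order asked, and still so for the second after the job is handed in, while the arm keeps its last pose, push and grip.
It also fails if it takes over 51 s, if anything falls off the work surface, if the arm or the gripper's body presses on something with over 40 N, if the wrist force passes 120 N, or if a joint passes its speed limit or range.

## Working session

There is one attempt and no reset: what is moved stays moved. The work goes in short steps, Python scripts to look and compute and a tool call to move; the robot and the scene stay as the last step left them, time stands still between calls to the robot, and variables do not carry over. Pictures are saved under pics/ and viewed, at most 10 in all, crops included, and the job is handed in when it is done.

Besides the shell and the picture viewer there is one more tool, called as name(argument=value, ...), one argument or row to a line, values as JSON. send_rows: Moves the arm, as the interface text tells. Its arguments: {"type":"object","properties":{"series":{"type":"array","items":{"type":"object","properties":{"ax":{"type":"number"},"ay":{"type":"number"},"az":{"type":"number"},"dx":{"type":"number"},"dy":{"type":"number"},"dz":{"type":"number"},"hand":{"type":"number"}}}}},"required":["series"]}

```bash
mkdir -p pics; ls; cat > h.py <<'E'
import numpy as np, cv2, pickle
from cell import read_state, get_image, finish_job
def snap(n,f):
    d=get_image(n); cv2.imwrite(f'pics/{f}.png',d['pixels'][:,:,::-1]); pickle.dump(d,open(f'pics/{f}.pkl','wb')); return d
def load(f): return pickle.load(open(f'pics/{f}.pkl','rb'))
def ray(d,p):
    R=np.array(d['R']);t=np.array(d['t']);v=R.T@np.linalg.solve(np.array(d['mtx']),[p[0],p[1],1]);return -R.T@t,v/np.linalg.norm(v)
def onz(d,p,z):
    c,v=ray(d,p);return c+v*(z-c[2])/v[2]
def tri(ds,ps):
    A=np.zeros((3,3));b=np.zeros(3);rs=[ray(d,p) for d,p in zip(ds,ps)]
    for c,v in rs:
        M=np.eye(3)-np.outer(v,v);A+=M;b+=M@c
    x=np.linalg.solve(A,b);return x,[np.linalg.norm(np.cross(x-c,v)) for c,v in rs]
def proj(d,X):
    p=np.array(d['mtx'])@(np.array(d['R'])@np.array(X,float)+np.array(d['t']));return p[:2]/p[2]
E
python3 - <<'E'
from h import *
print(read_state())
for n in ('scene','side','wrist'):
    d=snap(n,n+'0'); print(n,-np.array(d['R']).T@np.array(d['t']),np.array(d['R'])[2])
a=[cv2.imread(f'pics/{n}0.png') for n in('scene','side')]
E
```

```text
pics
{'clock': 0.0, 'qpos': array([-1.28576677,  0.62932988,  0.03845033,  1.51836809, -0.02701463,
        0.99627664, -0.0200103 ]), 'qd': array([ 0.00033249, -0.00044472, -0.0006114 ,  0.0004558 ,  0.00160357,
        0.00060934,  0.00036373]), 'tau': array([ 6.77441294e-04, -5.63406551e+01,  1.22693505e+00, -1.93448710e+01,
        1.11808433e-02,  1.02063100e-02, -6.13121159e-06]), 'eef_pos': array([223.15145741, 609.83839997, 230.39972618]), 'tool_rot': array([-3.13972890e+00,  1.63239486e-05,  2.79073807e+00]), 'force': array([0.78819012, 0.67497097, 0.02662938]), 'torque': array([ 0.03601142, -0.04614838, -0.01328075]), 'gripper_force': 0.0, 'width': 85.52357671792582}
scene [-149.70772922  550.85322891  530.14082426] [ 0.78300193 -0.39031516 -0.48431606]
side [ 427.00279698 -406.58062946  661.45100118] [ 0.05904448  0.74325589 -0.6663966 ]
wrist [154.00968564 635.13107943 372.44301099] [ 0.27056995 -0.10092707 -0.95739523]
```

View pics/scene0.png

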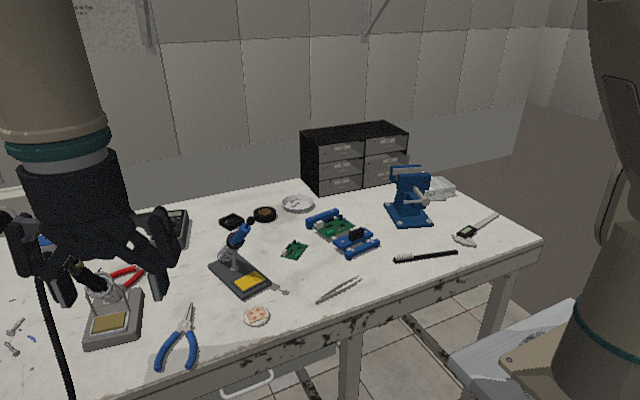

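View pics/side0.png

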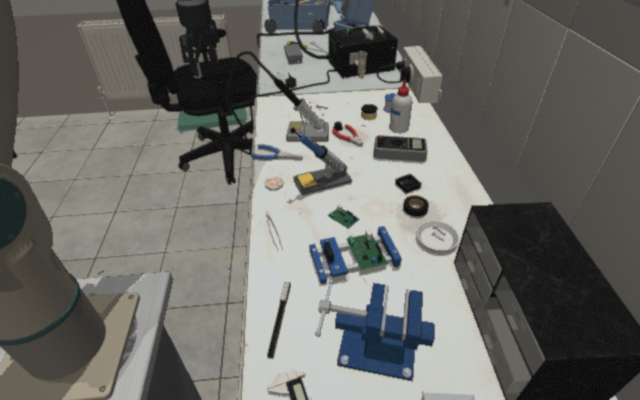

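Scene: pump (blue, in the stand with the yellow sponge) at (240,235), holder at (345,232). Side: pump (312,145), holder (355,255). Candidates: the blue pump versus the soldering iron in its grey stand (scene 95,285; side 300,100). The board in the holder (scene 335,230) versus the small loose green board (scene 294,250; side 343,215). The board holder versus the blue vise (scene 410,200). I choose the pump in the sponge-tray stand and the board in the holder. Next, a close crop to check.

```bash
python3 - <<'E'
import cv2,numpy as np
a=cv2.imread('pics/scene0.png')[190:310,195:395]; b=cv2.imread('pics/side0.png')[115:290,275:415]
a=cv2.resize(a,None,fx=4,fy=4,interpolation=cv2.INTER_CUBIC); cv2.imwrite('pics/c1.png',a)
b=cv2.resize(b,None,fx=3.4,fy=3.4,interpolation=cv2.INTER_CUBIC); cv2.imwrite('pics/c2.png',b)
E
```

```text
(no output)
```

View pics/c1.png

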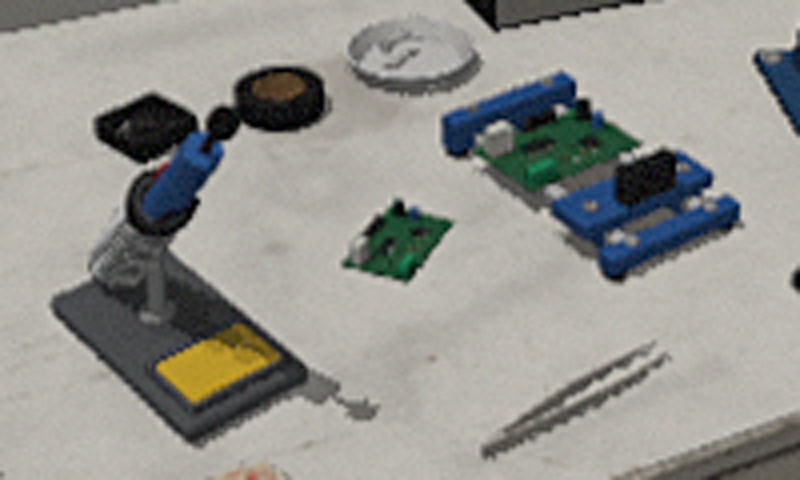

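View pics/c2.png

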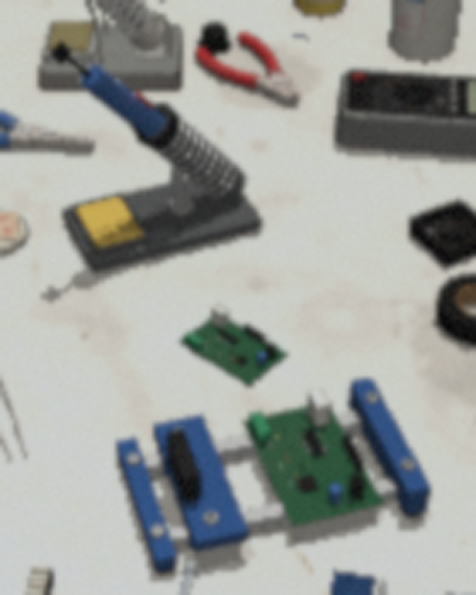

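Crops confirm: the holder's rib is at scene ≈(356,230) and side ≈(329,251), and the pump's black plunger at scene ≈(250,221) and side ≈(293,130). The small loose board and the grey iron are not meant. Now to measure.

```bash
python3 - <<'E'
from h import *
np.set_printoptions(precision=1,suppress=True)
s,e=load('scene0'),load('side0')
S=lambda x,y:(x/4+195-.4,y/4+190-.4); E=lambda x,y:(x/3.4+275-.4,y/3.4+115-.4)
P={'rib':(S(644,157),E(181,463),49),
'fixjaw top left outer end':(S(572,77),E(413,507),28),
'fixjaw top +y end':(S(447,118),E(362,382),28),
'jaw +y near top corner':(S(556,205),E(157,427),26),
'bar +y end':(S(607,250),E(127,443),17),
'bar -y end':(S(735,205),E(164,562),17),
'pump body top':(S(205,142),E(95,80),None),'plunger':(S(222,124),E(62,52),None),
'mouth':(S(162,205),E(158,122),None),
'board corner +y -x':(S(515,190),E(250,420),16),
'tray front -x+y':(S(57,305),E(65,215),None)}
for k,(a,b,z) in P.items():
    x,r=tri([s,e],[a,b]);print(k,x,'err',r[0].round(1), (onz(s,a,z),onz(e,b,z)) if z else '')
E
```

```text
rib [486.2 138.6  48.8] err 4.6 (array([492.3, 139.1,  49. ]), array([482.8, 134.1,  49. ]))
fixjaw top left outer end [624.4 110.1  24.7] err 5.3 (array([627.5, 112.9,  28. ]), array([619. , 102.4,  28. ]))
fixjaw top +y end [611.8 210.8  28.8] err 1.7 (array([615.8, 210.3,  28. ]), array([610.7, 209.7,  28. ]))
jaw +y near top corner [480.7 193.9  29.8] err 11.1 (array([500.7, 192.7,  26. ]), array([472.9, 186.5,  26. ]))
bar +y end [454.4 182.9  19.1] err 1.9 (array([459.4, 181.7,  17. ]), array([453.1, 183.1,  17. ]))
bar -y end [467.6  88.4  14.7] err 0.3 (array([465.2,  90.6,  17. ]), array([467.3,  86.4,  17. ]))
pump body top [453.7 404.8 151.7] err 2.1 
plunger [431.2 402.8 175. ] err 0.1 
mouth [496.8 421.5  98.3] err 1.4 
board corner +y -x [536.8 199.2  14.7] err 2.6 (array([538.8, 200.3,  16. ]), array([534.5, 195.2,  16. ]))
tray front -x+y [449.2 457.9  40.3] err 45.7
```

send_rows(
  series=[
    {"dx": -42.2,"dy": -34.6,"dz": 1,"az": 1.09,"hand": 1},
    {"dx": -42.2,"dy": -34.6,"dz": 1,"az": 1.09,"hand": 1},
    {"dx": -42.2,"dy": -34.6,"dz": 1,"az": 1.09,"hand": 1},
    {"dx": -42.2,"dy": -34.6,"dz": 1,"az": 1.09,"hand": 1},
    {"dx": -42.2,"dy": -34.6,"dz": 1,"az": 1.09,"hand": 1},
    {"dx": -42.2,"dy": -34.6,"dz": 1,"az": 1.09,"hand": 1},
    {"dx": -42.2,"dy": -34.6,"dz": 1,"az": 1.09,"hand": 1},
    {"dx": -42.2,"dy": -34.6,"dz": 1,"az": 1.09,"hand": 1},
    {"dx": -42.2,"dy": -34.6,"dz": 1,"az": 1.09,"hand": 1},
    {"dx": -42.2,"dy": -34.6,"dz": 1,"az": 1.09,"hand": 1},
  ],
)

```text
invalid input at $.series[0]: expected keys ax, ay, az, dx, dy, dz, hand
```

send_rows(
  series=[
    {"dz": 2,"hand": 1},
    {"dz": 2,"hand": 1},
    {"dz": 2,"hand": 1},
    {"dz": 2,"hand": 1},
  ],
)

```text
invalid input at $.series[0]: expected keys ax, ay, az, dx, dy, dz, hand
```

```bash
python3 - <<'E'
from h import *
s=read_state();print({k:s[k] for k in('clock','qpos','eef_pos','tool_rot','width','force')})
d=snap('wrist','w1');cv2.imwrite('pics/w1b.png',cv2.resize(d['pixels'][:,:,::-1],None,fx=1.25,fy=1.25))
E
```

```text
{'clock': 0.15, 'qpos': array([-1.28577046,  0.6291481 ,  0.03843444,  1.51809521, -0.02699064,
        0.99632074, -0.0200038 ]), 'eef_pos': array([223.19289833, 609.98913773, 230.60451858]), 'tool_rot': array([-3.14013863e+00,  6.55615771e-06,  2.79078036e+00]), 'width': 85.60265504277795, 'force': array([ 0.50745528, -0.79170359,  0.61156585])}
```

View pics/w1b.png

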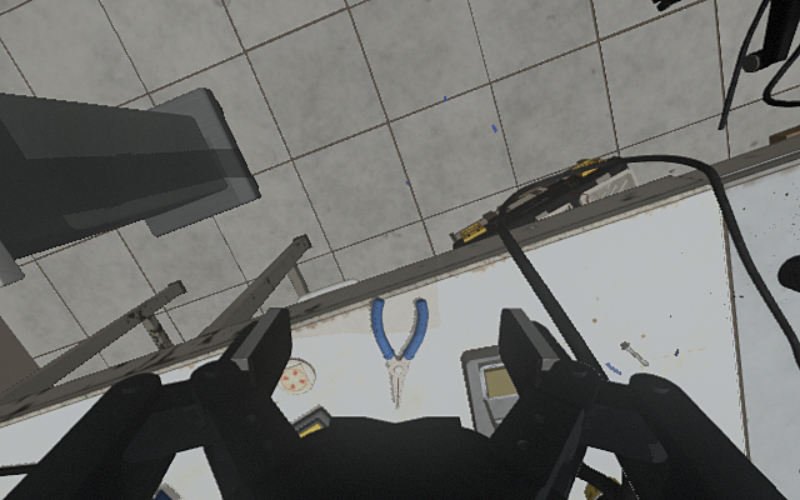

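The move was refused because every key is required, so the wrist view only shows the start pose. Resending with all keys.

send_rows(
  series=[
    {"ax": 0,"ay": 0,"dx": -42.2,"dy": -34.6,"dz": 1,"az": 1.09,"hand": 1},
    {"ax": 0,"ay": 0,"dx": -42.2,"dy": -34.6,"dz": 1,"az": 1.09,"hand": 1},
    {"ax": 0,"ay": 0,"dx": -42.2,"dy": -34.6,"dz": 1,"az": 1.09,"hand": 1},
    {"ax": 0,"ay": 0,"dx": -42.2,"dy": -34.6,"dz": 1,"az": 1.09,"hand": 1},
    {"ax": 0,"ay": 0,"dx": -42.2,"dy": -34.6,"dz": 1,"az": 1.09,"hand": 1},
    {"ax": 0,"ay": 0,"dx": -42.2,"dy": -34.6,"dz": 1,"az": 1.09,"hand": 1},
    {"ax": 0,"ay": 0,"dx": -42.2,"dy": -34.6,"dz": 1,"az": 1.09,"hand": 1},
    {"ax": 0,"ay": 0,"dx": -42.2,"dy": -34.6,"dz": 1,"az": 1.09,"hand": 1},
    {"ax": 0,"ay": 0,"dx": -42.2,"dy": -34.6,"dz": 1,"az": 1.09,"hand": 1},
    {"ax": 0,"ay": 0,"dx": -42.2,"dy": -34.6,"dz": 1,"az": 1.09,"hand": 1},
  ],
)

```text
clock: 1.2
eef_pos: [478.1, 178.3, 222.2]
tool_rot: [3.141, -0.0, 1.701]
force: [0.5, 0.4, 0.2]
width: 0.1
gripper_force: 0.0
```

send_rows(
  series=[
    {"ax": 0,"ay": 0,"az": 0,"dx": 0,"dy": 0,"dz": 2,"hand": 1},
    {"ax": 0,"ay": 0,"az": 0,"dx": 0,"dy": 0,"dz": 2,"hand": 1},
    {"ax": 0,"ay": 0,"az": 0,"dx": 0,"dy": 0,"dz": 2,"hand": 1},
    {"ax": 0,"ay": 0,"az": 0,"dx": 0,"dy": 0,"dz": 2,"hand": 1},
  ],
)

```text
clock: 1.6
eef_pos: [477.1, 181.5, 202.6]
tool_rot: [3.141, -0.001, 1.703]
force: [-0.4, 0.1, -0.2]
width: 0.3
gripper_force: 0.0
```

```bash
python3 - <<'E'
from h import *
s=read_state();print({k:s[k] for k in('clock','qpos','eef_pos','tool_rot','width','force')})
d=snap('wrist','w2');cv2.imwrite('pics/w2b.png',cv2.resize(d['pixels'][:,:,::-1],None,fx=1.25,fy=1.25))
E
```

```text
{'clock': 1.6, 'qpos': array([-0.6514828 ,  0.48849789,  0.33792883,  1.9415363 , -0.23183579,
        0.74838967, -0.04667023]), 'eef_pos': array([477.10573741, 181.51147086, 202.57741444]), 'tool_rot': array([ 3.14136833e+00, -8.34340514e-04,  1.70348520e+00]), 'width': 0.3066780348739589, 'force': array([-0.41241691,  0.14181127, -0.23807169])}
```

View pics/w2b.png

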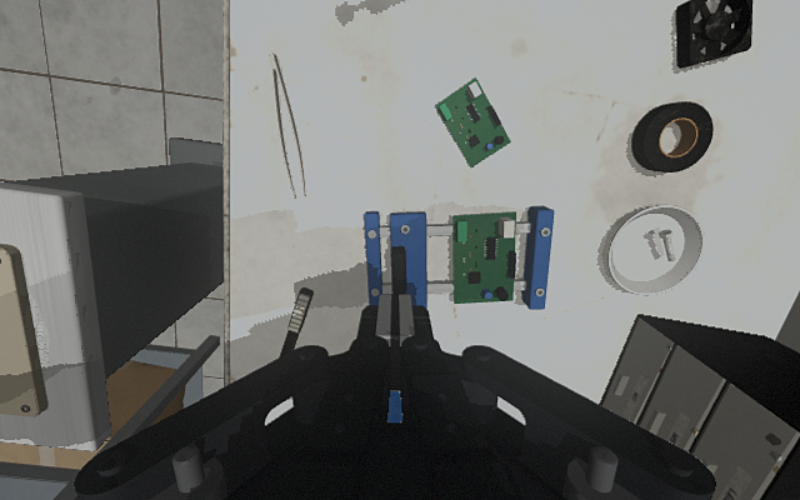

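Wrist view (shown ×1.25): rib top at about (399,265), board centre (485,257), and the long two-row chip at (491,247), next to the white connector (508,228). The square chip is at (474,277) and the fixed jaw at (540,258).

```bash
python3 - <<'E'
from h import *
np.set_printoptions(precision=1,suppress=True)
d=load('w2');im=cv2.resize(d['pixels'],None,fx=4,fy=4,interpolation=cv2.INTER_CUBIC)
h=cv2.cvtColor(im,cv2.COLOR_RGB2HSV)
def quad(m,box):
    x0,x1,y0,y1=[int(v*3.2) for v in box];k=np.zeros_like(m);k[y0:y1,x0:x1]=m[y0:y1,x0:x1]
    k=cv2.morphologyEx(k,cv2.MORPH_CLOSE,np.ones((13,13)));c=max(cv2.findContours(k,0,2)[0],key=cv2.contourArea)
    b=cv2.boxPoints(cv2.minAreaRect(c));return b/4
blue=cv2.inRange(h,(100,100,40),(130,255,255));green=cv2.inRange(h,(45,80,30),(85,255,255))
for n,m,box,z in(('fixed',blue,(520,560,200,312),28),('jaw',blue,(385,432,200,300),26),('bar',blue,(360,384,205,300),17),('board',green,(445,530,205,310),18)):
    q=quad(m,box);P=np.array([onz(d,p,z) for p in q]);E=np.diff(P[:3],axis=0)
    L=np.linalg.norm(E,axis=1);print(n,(q*1.25).round(),P[:,:2].tolist(),'c',P.mean(0),'L',L,'ang',np.degrees(np.arctan2(E[:,1],E[:,0])))
for n,p,z in (('chip',(491,247),20),('ribtop +y end',(399,249),49),('rib seen -y',(400,283),49)):print(n,onz(d,np.array(p)/1.25,z))
E
```

```text
fixed [[528. 309.]
 [531. 207.]
 [554. 207.]
 [551. 309.]] [[618.4525865259341, 114.19792291076402], [596.55282201573, 213.41106285482175], [617.2339235636193, 215.6196689192549], [641.0328138681075, 116.55318306847641]] c [618.3 164.9  28. ] L [101.6  20.8] ang [102.4   6.1]
jaw [[391. 213.]
 [426. 213.]
 [426. 300.]
 [391. 300.]] [[471.95278305099873, 190.75775162586453], [503.9009212340651, 195.1947004240448], [517.9962958523108, 109.64500427794857], [483.5834140338157, 104.85342423041408]] c [494.4 150.1  26. ] L [32.3 86.7] ang [  7.9 -80.6]
bar [[365. 213.]
 [378. 212.]
 [383. 299.]
 [369. 300.]] [[447.88006264717075, 185.94906723979778], [460.79060856264516, 188.28645684413874], [475.48618932843823, 99.92735099400053], [461.58137691434575, 97.35903629840297]] c [461.4 142.9  17. ] L [13.1 89.6] ang [ 10.3 -80.6]
board [[454. 213.]
 [516. 212.]
 [516. 303.]
 [454. 303.]] [[530.6482737439009, 197.1685604939647], [587.9842631595124, 205.0803326394849], [609.6748755100123, 114.50848142350375], [547.7252778952067, 105.94137104470477]] c [569.  155.7  18. ] L [57.9 93.1] ang [  7.9 -76.5]
chip [571.6 169.5  20. ]
ribtop +y end [483.  164.7  49. ]
rib seen -y [488.3 133.1  49. ]
```

send_rows(
  series=[
    {"ax": 0,"ay": 0,"az": -0.025,"dx": -4.1,"dy": -3.3,"dz": 4,"hand": 1},
    {"ax": 0,"ay": 0,"az": -0.025,"dx": -4.1,"dy": -3.3,"dz": 8,"hand": 1},
    {"ax": 0,"ay": 0,"az": -0.025,"dx": -4.1,"dy": -3.3,"dz": 12,"hand": 1},
    {"ax": 0,"ay": 0,"az": -0.025,"dx": -4.1,"dy": -3.3,"dz": 15,"hand": 1},
    {"ax": 0,"ay": 0,"az": -0.025,"dx": -4.1,"dy": -3.3,"dz": 16.5,"hand": 1},
    {"ax": 0,"ay": 0,"az": -0.025,"dx": -4.1,"dy": -3.3,"dz": 16.9,"hand": 1},
    {"ax": 0,"ay": 0,"az": -0.025,"dx": -4.1,"dy": -3.3,"dz": 16.9,"hand": 1},
  ],
)

```text
clock: 2.35
eef_pos: [450.1, 135.7, 33.2]
tool_rot: [-3.142, -0.0, 1.727]
force: [-0.2, -0.0, -0.0]
width: -0.1
gripper_force: 0.0
```

```bash
python3 - <<'E'
from h import *
a=snap('scene','s3')['pixels'][180:280,280:400,::-1];b=snap('side','e3')['pixels'][220:300,290:410,::-1]
a=cv2.resize(a,(480,400),interpolation=2);b=cv2.resize(b,None,fx=2.5,fy=2.5,interpolation=2);b=cv2.resize(b,(300,200))
cv2.imwrite('pics/c3.png',np.hstack([a,cv2.copyMakeBorder(b,0,200,0,0,0)]))
print(read_state()['qpos'],read_state()['eef_pos'])
E
```

```text
[-0.4501651   0.73565058  0.14547705  2.15894749 -0.37570503  0.26822672
  0.17716659] [450.7984485  135.64706943  34.10973752]
```

View pics/c3.png

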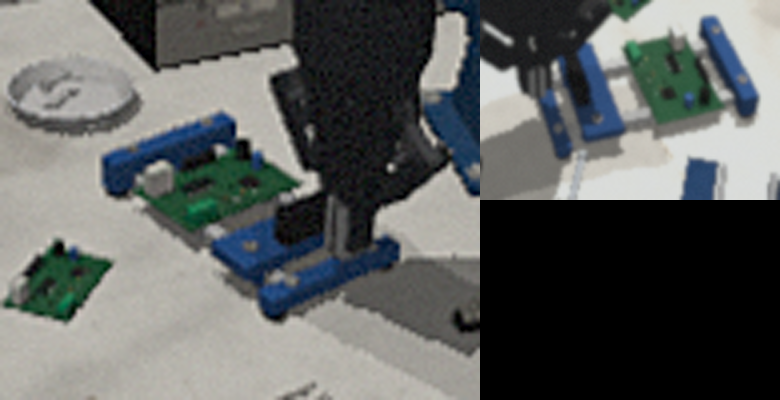

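The shut fingers stand behind the rib, above the cross bar and on the rib's centre line. I'll push along tool +y.

send_rows(
  series=[
    {"ax": 0,"ay": 0,"az": 0,"dx": 0,"dy": 0.6,"dz": 0,"hand": 1},
    {"ax": 0,"ay": 0,"az": 0,"dx": 0,"dy": 1.2,"dz": 0,"hand": 1},
    {"ax": 0,"ay": 0,"az": 0,"dx": 0,"dy": 1.7,"dz": 0,"hand": 1},
    {"ax": 0,"ay": 0,"az": 0,"dx": 0,"dy": 2.2,"dz": 0,"hand": 1},
    {"ax": 0,"ay": 0,"az": 0,"dx": 0,"dy": 2.7,"dz": 0,"hand": 1},
    {"ax": 0,"ay": 0,"az": 0,"dx": 0,"dy": 3.2,"dz": 0,"hand": 1},
    {"ax": 0,"ay": 0,"az": 0,"dx": 0,"dy": 3.6,"dz": 0,"hand": 1},
    {"ax": 0,"ay": 0,"az": 0,"dx": 0,"dy": 3.8,"dz": 0,"hand": 1},
  ],
)

```text
clock: 3.25
eef_pos: [487.9, 141.1, 33.0]
tool_rot: [-3.142, -0.0, 1.726]
force: [-2.9, 0.3, 1.8]
width: -0.0
gripper_force: 1.3
```

send_rows(
  series=[
    {"ax": 0,"ay": 0,"az": 0,"dx": 0,"dy": 0.3,"dz": 0,"hand": 1},
    {"ax": 0,"ay": 0,"az": 0,"dx": 0,"dy": 0.6,"dz": 0,"hand": 1},
    {"ax": 0,"ay": 0,"az": 0,"dx": 0,"dy": 0.9,"dz": 0,"hand": 1},
    {"ax": 0,"ay": 0,"az": 0,"dx": 0,"dy": 1.0,"dz": 0,"hand": 1},
  ],
)

```text
clock: 3.65
eef_pos: [497.7, 142.6, 33.0]
tool_rot: [-3.142, -0.0, 1.726]
force: [-3.1, 1.6, 1.3]
width: -0.3
gripper_force: 1.5
```

send_rows(
  series=[
    {"ax": 0,"ay": 0,"az": 0,"dx": 0,"dy": 0.2,"dz": 0,"hand": 1},
    {"ax": 0,"ay": 0,"az": 0,"dx": 0,"dy": 0.4,"dz": 0,"hand": 1},
    {"ax": 0,"ay": 0,"az": 0,"dx": 0,"dy": 0.4,"dz": 0,"hand": 1},
  ],
)

```text
clock: 3.95
eef_pos: [501.9, 143.2, 33.1]
tool_rot: [3.141, -0.0, 1.726]
force: [-2.7, 0.5, -0.8]
width: 0.0
gripper_force: 0.9
```

send_rows(
  series=[
    {"ax": 0,"ay": 0,"az": 0,"dx": 0,"dy": 0.2,"dz": 0,"hand": 1},
    {"ax": 0,"ay": 0,"az": 0,"dx": 0,"dy": 0.3,"dz": 0,"hand": 1},
    {"ax": 0,"ay": 0,"az": 0,"dx": 0,"dy": 0.3,"dz": 0,"hand": 1},
  ],
)

```text
clock: 4.25
eef_pos: [504.6, 143.6, 33.1]
tool_rot: [3.141, -0.0, 1.726]
force: [-1.5, 1.4, 0.5]
width: -0.3
gripper_force: 1.1
```

send_rows(
  series=[
    {"ax": 0,"ay": 0,"az": 0,"dx": 0,"dy": 0.2,"dz": 0,"hand": 1},
    {"ax": 0,"ay": 0,"az": 0,"dx": 0,"dy": 0.4,"dz": 0,"hand": 1},
    {"ax": 0,"ay": 0,"az": 0,"dx": 0,"dy": 0.4,"dz": 0,"hand": 1},
  ],
)

```text
clock: 4.55
eef_pos: [507.0, 143.9, 33.1]
tool_rot: [-3.139, -0.0, 1.726]
force: [-5.5, 1.6, 2.4]
width: -0.2
gripper_force: 2.7
```

```bash
python3 - <<'E'
from h import *
b=snap('side','e4')['pixels'][220:300,290:410,::-1];w=snap('wrist','w4')['pixels'][140:260,280:460,::-1]
b=cv2.resize(b,(540,360),interpolation=2);w=cv2.resize(w,(540,360),interpolation=2)
cv2.imwrite('pics/c4.png',cv2.resize(np.vstack([w,b]),None,fx=.8,fy=.8))
E
```

```text
(no output)
```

View pics/c4.png

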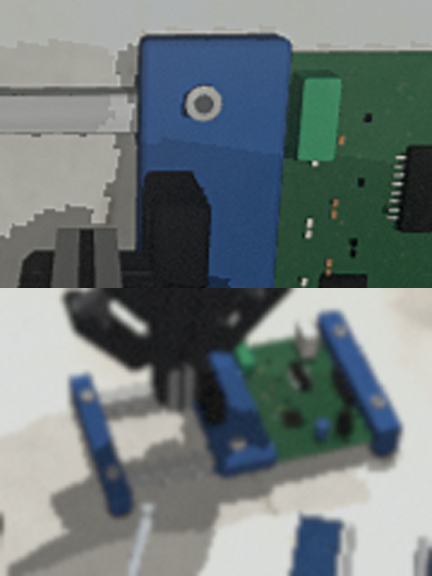

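The jaw is against the board and the board is at or near the fixed jaw, with force rising. I'll press firmly to seat it.

send_rows(
  series=[
    {"ax": 0,"ay": 0,"az": 0,"dx": 0,"dy": 0.2,"dz": 0,"hand": 1},
    {"ax": 0,"ay": 0,"az": 0,"dx": 0,"dy": 0.2,"dz": 0,"hand": 1},
  ],
)

```text
clock: 4.85
eef_pos: [507.1, 143.9, 33.0]
tool_rot: [-3.135, -0.0, 1.726]
force: [-9.0, 0.6, 6.7]
width: -0.0
gripper_force: 4.4
```

send_rows(
  series=[
    {"ax": 0,"ay": 0,"az": 0,"dx": 0,"dy": 0.2,"dz": 0,"hand": 1},
    {"ax": 0,"ay": 0,"az": 0,"dx": 0,"dy": 0.2,"dz": 0,"hand": 1},
  ],
)

```text
clock: 5.05
eef_pos: [507.1, 143.9, 32.9]
tool_rot: [-3.131, -0.001, 1.726]
force: [-11.9, -0.6, 8.8]
width: 0.1
gripper_force: 6.1
```

send_rows(
  series=[
    {"ax": 0,"ay": 0,"az": 0,"dx": 0,"dy": 0.3,"dz": 0,"hand": 1},
    {"ax": 0,"ay": 0,"az": 0,"dx": 0,"dy": 0.5,"dz": 0,"hand": 1},
    {"ax": 0,"ay": 0,"az": 0,"dx": 0,"dy": 0.5,"dz": 0,"hand": 1},
  ],
)

```text
clock: 5.35
eef_pos: [507.2, 143.9, 32.5]
tool_rot: [-3.122, -0.001, 1.726]
force: [-20.1, -1.9, 14.0]
width: -0.3
gripper_force: 10.1
```

The jaw is solidly seated: 20 N and no more travel. I'll back off and rise to view the board.

send_rows(
  series=[
    {"ax": 0,"ay": 0,"az": 0,"dx": 0,"dy": -2,"dz": 0,"hand": 1},
    {"ax": 0,"ay": 0,"az": 0,"dx": 0,"dy": -3,"dz": 0,"hand": 1},
    {"ax": 0,"ay": 0,"az": 0,"dx": 1,"dy": -3,"dz": -4,"hand": 1},
    {"ax": 0,"ay": 0,"az": 0,"dx": 3,"dy": -3,"dz": -9,"hand": 1},
    {"ax": 0,"ay": 0,"az": 0,"dx": 4,"dy": -3,"dz": -14,"hand": 1},
    {"ax": 0,"ay": 0,"az": 0,"dx": 4,"dy": -3,"dz": -17,"hand": 1},
    {"ax": 0,"ay": 0,"az": 0,"dx": 4,"dy": -3,"dz": -17,"hand": 1},
  ],
)

```text
clock: 6.05
eef_pos: [486.3, 181.8, 208.4]
tool_rot: [3.128, -0.003, 1.726]
force: [-0.7, 0.3, -0.5]
width: -0.2
gripper_force: 0.0
```

```bash
python3 - <<'E'
from h import *
np.set_printoptions(precision=2,suppress=True)
s=read_state();print(s['eef_pos'],s['tool_rot'],s['qpos'],s['clock'])
d=snap('wrist','w5');snap('scene','s5');snap('side','e5')
# pump line
pl=[]
for f,(x0,x1,y0,y1) in (('scene0',(228,255,215,250)),('side0',(296,330,128,160))):
    v=load(f);m=cv2.inRange(cv2.cvtColor(v['pixels'],cv2.COLOR_RGB2HSV),(100,90,40),(130,255,255))
    k=np.zeros_like(m);k[y0:y1,x0:x1]=m[y0:y1,x0:x1];p=np.argwhere(k)[:,::-1].astype(np.float32)
    vx,vy,cx,cy=cv2.fitLine(p,cv2.DIST_HUBER,0,.01,.01).ravel();pr=(p-[cx,cy])@[vx,vy];print(f,len(p),cx,cy,vx,vy,pr.min(),pr.max())
    c,a=ray(v,(cx,cy));_,b=ray(v,(cx+10*vx,cy+10*vy));n=np.cross(a,b);n/=np.linalg.norm(n);pl.append((n,n@c))
u=np.cross(pl[0][0],pl[1][0]);u/=np.linalg.norm(u);u*=np.sign(u[2])
for z in (98.8,132,139.6):
    print(z,np.linalg.solve([pl[0][0],pl[1][0],[0,0,1]],[pl[0][1],pl[1][1],z]))
print('u',u,'elev',np.degrees(np.arcsin(u[2])),'az',np.degrees(np.arctan2(u[1],u[0])))
# board after clamp
im=cv2.resize(d['pixels'],None,fx=4,fy=4,interpolation=cv2.INTER_CUBIC);h=cv2.cvtColor(im,cv2.COLOR_RGB2HSV)
g=cv2.morphologyEx(cv2.inRange(h,(45,80,30),(85,255,255)),cv2.MORPH_CLOSE,np.ones((25,25)))
for c in sorted(cv2.findContours(g,0,2)[0],key=cv2.contourArea)[-3:]:
    q=cv2.boxPoints(cv2.minAreaRect(c))/4;P=np.array([onz(d,p,18) for p in q]);E=np.diff(P[:3],axis=0)
    print(q.round().tolist(),P.mean(0),np.linalg.norm(E,axis=1),np.degrees(np.arctan2(E[:,1],E[:,0])))
x=d['pixels'][150:270,330:480,::-1];cv2.imwrite('pics/c5.png',cv2.resize(x,None,fx=5,fy=5,interpolation=2))
E
```

```text
[486.27 181.8  208.4 ] [ 3.13 -0.    1.73] [-0.67  0.49  0.37  1.93 -0.25  0.76 -0.  ] 6.05
scene0 226 239.74835 233.96608 0.6511393 -0.7589582 -12.552764 13.044629
side0 180 310.97803 144.57338 0.7948073 0.6068619 -14.116219 13.87414
98.8 [488.09 429.75  98.8 ]
132 [462.25 417.92 132.  ]
139.6 [456.34 415.22 139.6 ]
u [-0.59 -0.27  0.76] elev 49.43898196061203 az -155.40679736557485
[[338.0, 83.0], [371.0, 64.0], [400.0, 115.0], [367.0, 134.0]] [533.98 277.16  18.  ] [40.1  63.86] [ 36.86 -47.14]
[[363.0, 240.0], [366.0, 169.0], [413.0, 171.0], [410.0, 242.0]] [583.25 157.28  18.  ] [92.69 57.2 ] [99.45  6.35]
```

View pics/c5.png

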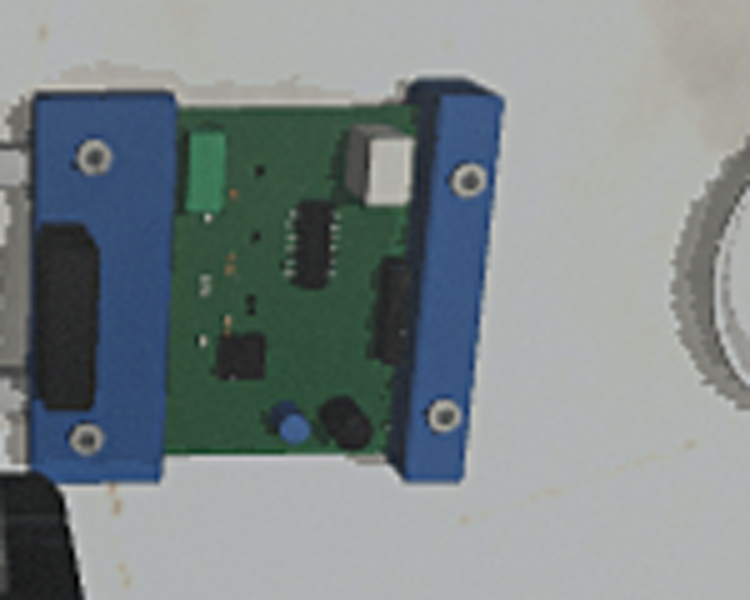

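Clamped: no gap on either side of the board. The chip is at crop (315,245), i.e. image pixel (393,199), with the white connector up and to its right. Next, hover above the pump with an open hand and measure it from close by.

send_rows(
  series=[
    {"ax": 0,"ay": 0,"az": 1.376,"dx": 23.3,"dy": 2.0,"dz": -5.2,"hand": 0},
    {"ax": 0,"ay": 0,"az": 1.376,"dx": 23.3,"dy": 2.0,"dz": -5.2,"hand": 0},
    {"ax": 0,"ay": 0,"az": 1.376,"dx": 23.3,"dy": 2.0,"dz": -5.2,"hand": 0},
    {"ax": 0,"ay": 0,"az": 1.376,"dx": 23.3,"dy": 2.0,"dz": -5.2,"hand": 0},
    {"ax": 0,"ay": 0,"az": 1.376,"dx": 23.3,"dy": 2.0,"dz": -5.2,"hand": 0},
    {"ax": 0,"ay": 0,"az": 1.376,"dx": 23.3,"dy": 2.0,"dz": -5.2,"hand": 0},
    {"ax": 0,"ay": 0,"az": 1.376,"dx": 23.3,"dy": 2.0,"dz": -5.2,"hand": 0},
    {"ax": 0,"ay": 0,"az": 1.376,"dx": 23.3,"dy": 2.0,"dz": -5.2,"hand": 0},
    {"ax": 0,"ay": 0,"az": 1.376,"dx": 23.3,"dy": 2.0,"dz": -5.2,"hand": 0},
    {"ax": 0,"ay": 0,"az": 1.376,"dx": 23.3,"dy": 2.0,"dz": -5.2,"hand": 0},
  ],
)

```text
clock: 7.2
eef_pos: [465.2, 413.0, 253.0]
tool_rot: [3.139, 0.002, 0.347]
force: [-0.0, -0.1, -0.1]
width: 85.5
gripper_force: 0.0
```

```bash
python3 - <<'E'
from h import *
np.set_printoptions(precision=2,suppress=True)
print('chip',onz(load('w5'),(393,199),20))
s=read_state();print(s['eef_pos'],s['tool_rot'],s['qpos'],s['clock'])
d=snap('wrist','w6');m=cv2.inRange(cv2.cvtColor(d['pixels'],cv2.COLOR_RGB2HSV),(100,90,40),(130,255,255))
n,l,st,c=cv2.connectedComponentsWithStats(m)
for i in range(1,n):
    if st[i,4]>150: print(st[i],c[i])
for X in ((488,426,98.8),(456.3,415.2,139.6),(431,403,175)):print(proj(d,X))
E
```

```text
chip [586.26 169.18  20.  ]
[465.16 412.96 253.02] [3.14 0.   0.35] [-1.21  0.68  0.78  1.58 -0.52  1.1  -1.53] 7.2
[ 495  110   87   26 1040] [537.56 122.08]
[ 305  147   22   71 1184] [316.05 184.04]
[ 475  168   80   36 1423] [512.8  183.12]
[156 178  41  37 405] [174.13 194.6 ]
[ 581  182   59   89 2563] [618.03 228.99]
[184 191  29  44 395] [200.11 213.22]
[456 222  70  22 575] [490.22 232.77]
[310.81 159.11]
[309.74 201.35]
[312.58 245.1 ]
```

```bash
cat > ln.py <<'E'
from h import *
def plane(v,box,show=True):
    x0,x1,y0,y1=box
    m=cv2.inRange(cv2.cvtColor(v['pixels'],cv2.COLOR_RGB2HSV),(100,90,40),(130,255,255));k=np.zeros_like(m);k[y0:y1,x0:x1]=m[y0:y1,x0:x1]
    (cx,cy),wh,ang=cv2.minAreaRect(np.argwhere(k)[:,::-1].astype(np.float32))
    p=np.argwhere(k)[:,::-1].astype(np.float32);vx,vy,cx,cy=cv2.fitLine(p,cv2.DIST_L2,0,.01,.01).ravel()
    if show:print('rect',wh,ang,'line',cx,cy,np.degrees(np.arctan2(vy,vx)))
    c,a=ray(v,(cx,cy));_,b=ray(v,(cx+20*vx,cy+20*vy));n=np.cross(a,b);n/=np.linalg.norm(n);return n,n@c
E
python3 - <<'E'
from ln import *
np.set_printoptions(precision=2,suppress=True)
A=plane(load('w6'),(300,332,140,225));B=plane(load('scene0'),(228,255,215,250));C=plane(load('side0'),(296,330,128,160))
for n,(p,q) in {'ws':(A,B),'we':(A,C),'se':(B,C)}.items():
    u=np.cross(p[0],q[0]);u/=np.linalg.norm(u);u*=np.sign(u[2])
    print(n,u,np.degrees(np.arcsin(u[2])),np.degrees(np.arctan2(-u[1],-u[0])),*[np.linalg.solve([p[0],q[0],[0,0,1]],[p[1],q[1],z]) for z in (98.8,139.6)])
d=load('w6');g=cv2.cvtColor(d['pixels'],cv2.COLOR_RGB2HSV)
for r in range(140,262,8):print(r,[''.join('B' if 100<=h<=130 and s>90 and v>40 else 'k' if v<60 else '.' for h,s,v in g[r,285:345])])
E
```

```text
rect (20.103357315063477, 70.2784423828125) 1.5911402702331543 line 316.0507 184.03548 -87.26909
rect (10.435514450073242, 25.551198959350586) 34.695152282714844 line 240.0531 233.61063 -51.000572
rect (27.925710678100586, 7.810117721557617) 39.47246170043945 line 311.15555 144.66667 37.674404
ws [-0.64 -0.19  0.74] 48.107984227142516 16.25197511409 [496.23 421.51  98.8 ] [461.1  411.27 139.6 ]
we [-0.63 -0.18  0.75] 48.94059314293124 16.22234583258131 [493.4  420.63  98.8 ] [459.28 410.7  139.6 ]
se [-0.61 -0.23  0.76] 49.40377262283377 20.658496350986034 [489.45 427.39  98.8 ] [456.73 415.05 139.6 ]
140 ['.....................kkkkkkkkkkkkkkkkkkkkkkkkk...kkkkkkkk..k']
148 ['.................kkkkkk.kk..BBBBBBBBBBBB.kkkkkkkkkkkkkkkkkkk']
156 ['..........kkkkkkkkkk..kkBBBBBBBBBBBBBBBBBBkkk.kkkkkkkkkkkkk.']
164 ['..........k...........kBBBBBB........BBBBBk........kkkkk.k..']
172 ['..........k...........BBBBBBBBBBBBBBBBBBBBk........kkkkkk...']
180 ['..........k............BBBBBBBBBBBBBBBBBBk........kkkkkk....']
188 ['.....................BBBBBBBBBBBBBBBBBBBB..kk...kkkkkkkk....']
196 ['.....................BBBBBBBBBBBBBBBBBBBB...................']
204 ['.....................BBBBBBBBBBBBBBBBBBBB...................']
212 ['....................BBBBBBBBBBBBBBBBBBBB....................']
220 ['............................kkkk............................']
228 ['...........................kkkkk............................']
236 ['...........................kkkk.............................']
244 ['.....................kkkkkkkkkkkkkkkk.......................']
252 ['............................................................']
260 ['............................................................']
```

send_rows(
  series=[
    {"ax": 0,"ay": -0.174,"az": 0.064,"dx": 0,"dy": 0,"dz": 4.5,"hand": 0},
    {"ax": 0,"ay": -0.174,"az": 0.064,"dx": 0,"dy": 0,"dz": 4.5,"hand": 0},
    {"ax": 0,"ay": -0.174,"az": 0.064,"dx": 0,"dy": 0,"dz": 4.5,"hand": 0},
    {"ax": 0,"ay": -0.174,"az": 0.064,"dx": 0,"dy": 0,"dz": 4.5,"hand": 0},
  ],
)

```text
clock: 7.65
eef_pos: [466.0, 413.1, 210.2]
tool_rot: [3.136, 0.173, 0.286]
force: [-1.2, -0.1, 0.8]
width: 85.4
gripper_force: 0.0
```

```bash
cat > mv.py <<'E'
from h import *
from scipy.spatial.transform import Rotation as Ro
def R_(s): return Ro.from_euler('xyz',s['tool_rot']).as_matrix()
def frame(t,y):
    t=np.array(t,float);t/=np.linalg.norm(t);y=np.array(y,float);y-=t*(y@t);y/=np.linalg.norm(y);return np.c_[np.cross(y,t),y,t]
def delta(s,P,Rd):
    R=R_(s);print('d cm',(R.T@(np.array(P)-s['eef_pos'])/10).round(2),'rot',Ro.from_matrix(R.T@Rd).as_rotvec().round(3))
E
python3 - <<'E'
from mv import *
s=read_state();print(s['eef_pos'],s['tool_rot'],s['clock'])
a=.283;t=np.array([-.174*np.cos(a),-.174*np.sin(a),-.985]);Rd=frame(t,[np.sin(a),-np.cos(a),0])
G=np.array([460,411,139.6]);
delta(s,G+21*t,Rd)
E
```

```text
[465.96069537 413.13369942 210.21248618] [3.13599565 0.17258507 0.28596512] 7.65
d cm [ 0.59 -0.02  9.17] rot [ 0.006 -0.002  0.003]
```

send_rows(
  series=[
    {"ax": 0,"ay": 0,"az": 0,"dx": 0.6,"dy": 0,"dz": 3,"hand": 0},
    {"ax": 0,"ay": 0,"az": 0,"dx": 0.6,"dy": 0,"dz": 6,"hand": 0},
    {"ax": 0,"ay": 0,"az": 0,"dx": 0.6,"dy": 0,"dz": 8,"hand": 0},
    {"ax": 0,"ay": 0,"az": 0,"dx": 0.6,"dy": 0,"dz": 9.2,"hand": 0},
    {"ax": 0,"ay": 0,"az": 0,"dx": 0.6,"dy": 0,"dz": 9.2,"hand": 0},
  ],
)

```text
clock: 8.15
eef_pos: [454.8, 410.6, 118.8]
tool_rot: [3.137, 0.174, 0.286]
force: [-0.3, -0.1, -0.6]
width: 85.4
gripper_force: 0.0
```

```bash
python3 - <<'E'
from mv import *
s=read_state();print(s['eef_pos'],s['force'],s['clock'])
a=.283;t=np.array([-.174*np.cos(a),-.174*np.sin(a),-.985]);Rd=frame(t,[np.sin(a),-np.cos(a),0])
delta(s,np.array([460,411,139.6])+21*t,Rd)
d=snap('wrist','w7');g=cv2.cvtColor(d['pixels'],cv2.COLOR_RGB2HSV);print(proj(d,s['eef_pos']),proj(d,[460,411,139.6]))
for r in range(150,330,14):print(r,''.join('B' if 100<=h<=130 and s>90 and v>40 else 'k' if v<60 else '.' for h,s,v in g[r,220:420:2]))
E
```

```text
[454.81544254 410.58035858 118.82712704] [-0.28279588 -0.07670422 -0.61296575] 8.15
d cm [ 0.14  0.11 -0.03] rot [ 0.005 -0.001  0.003]
[315.28555287 250.57479747] [317.64598012 268.65745191]
150 ................................kk.kkkkkkkkkkkkkkkkkkkkkkkkkkkkkkkkkkk..............................
164 ................................k.kkkkkk.BBBBBBBBBBBBBBBBBkkkkkkkkkk................................
178 ........................................BBBBBBBBBBBBBBBBBBk.....kkkkk...............................
192 .................................k.....kBBBBB.........BBBBB....kkkkk................................
206 ........................................BBBBB........kBBBBB.........................................
220 ........................................BBBBBBBBBBBBBBBBBBB.........................................
234 ........................................BBBBBBBBBBBBBBBBBBB.........................................
248 ..kkkk..................................BBBBBBBBBBBBBBBBBBB................................kkkk...k.
262 kkkkkk..................................BBBBBBBBBBBBBBBBBBB...............................kkkkkkkkk.
276 kkkkkkk................................BBBBBBBBBBBBBBBBBBBBB.............................kkkkkkkkkkk
290 kkkkk..................................BBBBBBBBBBBBBBBBBBBBB...............................kkkkkkkkk
304 kk.............................................kkkkk...............kkkkk.......................kkkkk
318 ...............................................kkkkk................kkkkkkkkkkkkkkkkkkkkkkkkkkkkkkkk
```

The pump sits between the fingers, about 1 mm off centre. I'll correct that and close.

send_rows(
  series=[
    {"ax": 0,"ay": 0,"az": 0,"dx": 0.1,"dy": 0.12,"dz": 0,"hand": 0.3},
    {"ax": 0,"ay": 0,"az": 0,"dx": 0.1,"dy": 0.12,"dz": 0,"hand": 0.6},
    {"ax": 0,"ay": 0,"az": 0,"dx": 0.1,"dy": 0.12,"dz": 0,"hand": 1},
    {"ax": 0,"ay": 0,"az": 0,"dx": 0.1,"dy": 0.12,"dz": 0,"hand": 1},
    {"ax": 0,"ay": 0,"az": 0,"dx": 0.1,"dy": 0.12,"dz": 0,"hand": 1},
    {"ax": 0,"ay": 0,"az": 0,"dx": 0.1,"dy": 0.12,"dz": 0,"hand": 1},
    {"ax": 0,"ay": 0,"az": 0,"dx": 0.1,"dy": 0.12,"dz": 0,"hand": 1},
    {"ax": 0,"ay": 0,"az": 0,"dx": 0.1,"dy": 0.12,"dz": 0,"hand": 1},
  ],
)

```text
clock: 9.0
eef_pos: [457.1, 409.6, 118.5]
tool_rot: [3.136, 0.174, 0.285]
force: [0.4, 0.2, 2.7]
width: 18.4
gripper_force: 58.5
```

```bash
python3 - <<'E'
from mv import *
s=read_state();print(s['eef_pos'],s['force'],s['torque'])
e=np.radians(50);a=.283;u=np.array([-np.cos(e)*np.cos(a),-np.cos(e)*np.sin(a),np.sin(e)])
print('u in tool',R_(s).T@u, 'tool rot',s['tool_rot'])
E
```

```text
[457.13739718 409.57725356 118.53846927] [0.41063258 0.22168176 2.73441108] [ 0.07810369 -0.04222088  0.02937982]
u in tool [-0.76548191  0.00214662 -0.64345383] tool rot [3.13616621 0.17366039 0.28509255]
```

send_rows(
  series=[
    {"ax": 0,"ay": 0,"az": 0,"dx": -0.77,"dy": 0,"dz": -0.64,"hand": 1},
    {"ax": 0,"ay": 0,"az": 0,"dx": -1.53,"dy": 0,"dz": -1.29,"hand": 1},
    {"ax": 0,"ay": 0,"az": 0,"dx": -3.06,"dy": 0,"dz": -2.57,"hand": 1},
    {"ax": 0,"ay": 0,"az": 0,"dx": -4.6,"dy": 0,"dz": -3.86,"hand": 1},
    {"ax": 0,"ay": 0,"az": 0,"dx": -6.13,"dy": 0,"dz": -5.14,"hand": 1},
    {"ax": 0,"ay": 0,"az": 0,"dx": -7.66,"dy": 0,"dz": -6.43,"hand": 1},
    {"ax": 0,"ay": 0,"az": 0,"dx": -9.2,"dy": 0,"dz": -7.7,"hand": 1},
    {"ax": 0,"ay": 0,"az": 0,"dx": -9.2,"dy": 0,"dz": -7.7,"hand": 1},
  ],
)

```text
clock: 9.8
eef_pos: [381.2, 388.3, 212.1]
tool_rot: [3.138, 0.174, 0.287]
force: [0.9, -0.2, -0.7]
width: 18.6
gripper_force: 58.6
```

```bash
python3 - <<'E'
from mv import *
s=read_state();print(s['eef_pos'],s['tool_rot'],s['force'],s['width'],s['qpos'])
# desired upright: keep pump u-in-tool, rotate so u -> +z, about horizontal axis
R=R_(s);ut=np.array([-.766,0.0,-.643]);u=R@ut
A,_=Ro.align_vectors([[0,0,1],[np.cos(.283),np.sin(.283),0]],[u,np.cross(np.cross(u,[0,0,1]),u)*-1*0+np.cross([-np.sin(.283),np.cos(.283),0],u)])
ax=np.cross(u,[0,0,1]);ax=ax/np.linalg.norm(ax)*np.arccos(u[2]);Rd=Ro.from_rotvec(ax).as_matrix()@R
print('u',u,'Rd z',Rd[:,2],'rot',Ro.from_matrix(R.T@Rd).as_rotvec())
E
```

```text
[381.21356259 388.32626174 212.12757415] [3.13832439 0.17367868 0.28656027] [ 0.87380569 -0.15319298 -0.73805359] 18.6266972984773 [-1.23739443  0.69205234  0.75039052  1.70817236 -0.55116638  1.14063104
 -1.56177459]
u [-0.61772074 -0.1798333   0.7656932 ] Rd z [-0.73423599 -0.21774549 -0.64302753] rot [ 0.00224783 -0.69866921 -0.00267782]
```

send_rows(
  series=[
    {"ax": 0,"ay": -0.1,"az": 0,"dx": -0.3,"dy": 0,"dz": -1.7,"hand": 1},
    {"ax": 0,"ay": -0.22,"az": 0,"dx": -0.7,"dy": 0,"dz": -3.9,"hand": 1},
    {"ax": 0,"ay": -0.34,"az": 0,"dx": -0.7,"dy": 0,"dz": -3.9,"hand": 1},
    {"ax": 0,"ay": -0.46,"az": 0,"dx": -0.7,"dy": 0,"dz": -3.9,"hand": 1},
    {"ax": 0,"ay": -0.58,"az": 0,"dx": -0.7,"dy": 0,"dz": -3.9,"hand": 1},
    {"ax": 0,"ay": -0.66,"az": 0,"dx": -0.7,"dy": 0,"dz": -3.9,"hand": 1},
    {"ax": 0,"ay": -0.7,"az": 0,"dx": -0.7,"dy": 0,"dz": -3.9,"hand": 1},
    {"ax": 0,"ay": -0.7,"az": 0,"dx": -0.7,"dy": 0,"dz": -3.9,"hand": 1},
  ],
)

```text
clock: 10.6
eef_pos: [382.9, 387.7, 247.5]
tool_rot: [3.134, 0.878, 0.279]
force: [0.9, -0.4, -0.5]
width: 18.3
gripper_force: 58.7
```

```bash
python3 - <<'E'
from mv import *
s=read_state();print(s['eef_pos'],s['tool_rot'],s['force'],s['width'],s['qpos'])
R=R_(s);print('u',R@[-.766,0,-.643])
P=np.array([586.5,169.5,225])+21*R[:,2];delta(s,P,R);print(P)
for n in('scene','side'):
    d=snap(n,n+'8');print(n,proj(d,s['eef_pos']-21*R[:,2]),proj(d,s['eef_pos']-21*R[:,2]-[0,0,145]),proj(d,s['eef_pos']-21*R[:,2]+[0,0,55]))
E
```

```text
[382.93770826 387.72616255 247.48246997] [3.13419418 0.87770624 0.27925289] [ 0.93663542 -0.37332399 -0.52984838] 18.336967214283 [-0.85234841  0.99892537  0.4502324   1.13077659 -0.51159779  1.97262306
 -1.67918703]
u [0.00370637 0.00601167 1.00007756]
d cm [10.39 26.65 -6.69] rot [0. 0. 0.]
[571.01427674 164.89790899 211.58310269]
scene [257.79556684 183.42158781] [263.97348797 255.66305091] [255.07061765 151.55741985]
side [275.34401685  98.70436912] [280.9887401  154.48331639] [272.85591676  74.11793712]
```

```bash
python3 - <<'E'
from mv import *
s=read_state();R=R_(s);Rd=Ro.from_rotvec([0,0,.7]).as_matrix()@R
P=np.array([586.5,169.5,225])+21*Rd[:,2];delta(s,P,Rd);print(P)
E
```

```text
d cm [10.82 27.72 -6.81] rot [-0.537  0.003 -0.449]
[577.65917769 156.04269549 211.51887185]
```

send_rows(
  series=[
    {"ax": -0.054,"ay": 0,"az": -0.045,"dx": 0.8,"dy": 1.9,"dz": -0.5,"hand": 1},
    {"ax": -0.134,"ay": 0,"az": -0.112,"dx": 2.2,"dy": 5.5,"dz": -1.4,"hand": 1},
    {"ax": -0.215,"ay": 0,"az": -0.18,"dx": 3.8,"dy": 9.7,"dz": -2.4,"hand": 1},
    {"ax": -0.295,"ay": 0,"az": -0.247,"dx": 5.4,"dy": 13.9,"dz": -3.4,"hand": 1},
    {"ax": -0.376,"ay": 0,"az": -0.315,"dx": 7.0,"dy": 18.0,"dz": -4.4,"hand": 1},
    {"ax": -0.456,"ay": 0,"az": -0.382,"dx": 8.6,"dy": 22.2,"dz": -5.4,"hand": 1},
    {"ax": -0.51,"ay": 0,"az": -0.427,"dx": 9.8,"dy": 25.2,"dz": -6.2,"hand": 1},
    {"ax": -0.537,"ay": 0.003,"az": -0.449,"dx": 10.6,"dy": 27.2,"dz": -6.7,"hand": 1},
    {"ax": -0.537,"ay": 0.003,"az": -0.449,"dx": 10.8,"dy": 27.7,"dz": -6.8,"hand": 1},
    {"ax": -0.537,"ay": 0.003,"az": -0.449,"dx": 10.8,"dy": 27.7,"dz": -6.8,"hand": 1},
  ],
)

```text
clock: 11.7
eef_pos: [577.1, 156.5, 212.8]
tool_rot: [3.131, 0.875, 0.977]
force: [-0.6, 1.1, -0.7]
width: 18.5
gripper_force: 58.7
```

```bash
python3 - <<'E'
from mv import *
s=read_state();print(s['eef_pos'],s['tool_rot'],s['force'],s['width'],s['qpos'],s['clock'])
R=R_(s);print('u',R@[-.766,0,-.643]);G=s['eef_pos']-21*R[:,2];print(G)
for n in('scene','side'):
    d=snap(n,n+'9');print(n,[proj(d,G+[0,0,k]).round(1) for k in (-145,-110,0,16,55)])
    g=cv2.cvtColor(d['pixels'],cv2.COLOR_RGB2HSV);c=proj(d,G-[0,0,60]).astype(int)
    y0=c[1]-45;x0=c[0]-30;print(x0)
    for r in range(y0,y0+100,2):print(r,''.join('B' if 100<=h<=130 and s>90 and v>40 else 'k' if v<55 else 'g' if 45<=h<=85 and s>80 else 'w' if v>170 else '.' for h,s,v in g[r,x0:x0+60]))
E
```

```text
[577.09180441 156.48530602 212.82389472] [3.13142113 0.87482595 0.97680859] [-0.58530168  1.08436143 -0.71810095] 18.532050678318775 [-0.58130445  1.04551714  0.15787819  1.03149179  0.28342245  1.840103
 -1.07082946] 11.7
u [-0.00411743  0.005589    1.0000784 ]
[585.93400941 169.95979641 226.28693745]
scene [array([325.9, 202.5]), array([326. , 189.8]), array([326.5, 146.7]), array([326.5, 140. ]), array([326.7, 123.1])]
296
125 kkkkkkkkkkkkkkkkkkkkkkkk.....kkkkk.............kkkkkkkkkkkkk
127 kkkkkkkkkkkkkkkkkkkkkkkkk...kkkkkkkkkkkkkkkkkkkkkkkkkkkkkkkk
129 kkkkkkkkkkkkkkkkkkkkkkkkkkkkkkkkkkkkkkkkkkkkkkkkkkkkkkkkkkkk
131 kkkkkkkkkkkkkkkkkkkkkkkkkkkkkkkkkkkkkkkkkkkkkkkkkkkkkkkkkkkk
133 kkkkkkkkkkkkkkkkkkkkkkkkkkkkkkkkkkkkkkkkkkkkkkkkkkkkkkkkkkkk
135 kkkkkkkkkkkkkkkkkkkkkkkkkkkkkkkkkkkkkkkkkkkkkkkkkkkkkkkkkkkk
137 kkkkkkkkkkkkkkkkkkkkkkkkkkkkk..kkkkkkkkkkkkkkkkkkkkkkkkkkkkk
139 kkkkkkkkkkkkkkkkkkkkkkkkkkkkBBBkkBBBkkkkkkkkkkkkkkkkkkkkkkkk
141 ...kkkkkkkkkkkkkkkkkkkkkkkk...BBBBBBkkkkkkkkkkkkkkkkkkkkkkkk
143 ....kkkkkkkkkkkkkkkkkkkkkkkk.....BBB...kkk..................
145 ....kkkkkkkkkkkk
[... 5254 characters left out ...]
wwwwwww...........................................
226 g...wwwwwwwww...............................................
228 ..wwwwwwww.....................BBBBBB.......................
230 wwwwwww........................BBBBB........................
232 ww.............................BBB..........................
234 ................................BBBBBBBB....................
236 BBBBB..gggg....gggggggg.........kBBBBBBBB...................
238 BBBBBB.ggggggggggggggggg.......kkkBBBBBBBB..................
240 BBBBBBB.ggggggggggggggkkkk.gggggkkkBBBBBBBB.................
242 kBBBBBBB.ggggg.gggggg..kkkk..gkkkkkkBBBBBBBB...............w
244 kkBBBBBBB.gg.gggggggg...kkkkkkkkkkkkkBBBBBBBB............www
```

```bash
python3 - <<'E'
from mv import *
np.set_printoptions(precision=1,suppress=True)
s,e=load('scene9'),load('side9')
print('nozzle',tri([s,e],[(326.5,204.2),(375.3,222.8)]))
for n,f in(('scene','s5'),('side','e5')):
    d=load(f);c=proj(d,[586.3,169.2,20]);print(n,c);x0,y0=c.astype(int)-[18,10];g=cv2.cvtColor(d['pixels'],cv2.COLOR_RGB2HSV);print(x0)
    for r in range(y0,y0+21):print(r,''.join('k' if v<50 else 'g' if 45<=h<=85 and s>80 else 'B' if 100<=h<=130 and s>90 else 'w' if v>150 else '.' for h,s,v in g[r,x0:x0+36]))
E
```

```text
nozzle (array([584.6, 170.7,  79.2]), [np.float64(2.3245068390682473), np.float64(2.324506839068131)])
scene [325.9 223.5]
307
213 wwwwwwwwwwwww.BBBBBBBBBBBBBBBkkkkwww
214 wwwwwwwwww..BBBBBBBBBBBBBBBBBkkkkwww
215 wwwwwww.BBBBBBBBBBBBBkkkBBB.gkkkk.w.
216 wwww...BBBBBBBBBBBkkkkkkk.gggkkkkBBB
217 ww.BB..BBB.BBBBB.kkkkkkkkggggkkkkBBB
218 .BBBBBBB..w..BBkkkkkkkkggggggggggBBB
219 BBBBBB..ww...BBkkkkkkggggggggggggBBB
220 BBBBBB........Bggkkgggggggggggggg..g
221 BBBBBB........ggggggggggggggggggkkgg
222 BBBBBB........gggggkkkkgggggggkkkkkg
223 BBBBBB........gggkkkkkkkggggggkkkkkk
224 BBBggg.......kkkkkkkkkkggggggggkkkkk
225 BBB.gg.......kgkkk..gggggggggggkkkkk
226 BBBBBgg....gggggggggggkgg..ggggkkkkk
227 BBBBk..gggggggggggggggggggggBBBkkkkk
228 kkkkk...ggggggggggggggggggBBBBBkkkkk
229 w.........gggggggggggggBBBBBBBBkkkkk
230 wwwww......ggggggggggBBBBBBBBBBkkkkk
231 wwwwww.......gggggBBBBBBBBBBBBBkkkkk
232 wwwwwwww......ggBBBBBBBBB.BBBBBkkkkk
233 wwwwwwwww.......BBBBBBB...BBBBBBBkkB
side [373.6 243.6]
355
233 wwwwwwwwwwwwwwww....ww...BBB..BB.www
234 wwwwwwwwwwww.............BBBBBBBBwww
235 w..wwwww......gg.........BBBBBBBBBww
236 .ggg.....gggggggg.........BBBBBBBBww
237 ggggggggggggggggg.......ggBBBBBBBBBw
238 ggggggggggggggggg.......gg.BBBBBBBBw
239 .ggggggggggggggggg.....ggggBBBBBBBBB
240 Bggggggggggggggggk...gggggg.BBBBBBBB
241 B.ggggggggggggggkkk.ggggggggBBBBBBBB
242 BBggggg.gggggg..kkk..gggggggkBBBBBBB
243 BB.gggg.gggggg...kk...gggggkkkBBBBBB
244 BBBggggggggggg...kkk..gggggkkkBBBBBB
245 BBBgggggggggggg...kkk.gggggkkkkBBBBB
246 BBB.ggggggggggg....kk.ggggggkkkBBBBB
247 BBBBgggggg.ggggg...kk.ggggggkkkkBBBB
248 BBBB.gggg..ggggg...ggggggggggkkkkBBB
249 BBBB.ggg.g.ggggggggggggggggggkkkkBBB
250 BBBBB.gg..ggggggggggggggggggggkkkBBB
251 BBBBB.gg..ggggggggggggggggggggkkkkBB
252 BBBBBB.ggggggggggggggggggggggggkkkBB
253 BBBBBB.ggggg..ggggggggggggggggkkkg.B
```

send_rows(
  series=[
    {"ax": 0,"ay": 0,"az": 0,"dx": 0.77,"dy": 0,"dz": 0.64,"hand": 1},
    {"ax": 0,"ay": 0,"az": 0,"dx": 1.53,"dy": 0,"dz": 1.29,"hand": 1},
    {"ax": 0,"ay": 0,"az": 0,"dx": 2.1,"dy": 0,"dz": 1.77,"hand": 1},
    {"ax": 0,"ay": 0,"az": 0,"dx": 2.3,"dy": 0,"dz": 1.93,"hand": 1},
    {"ax": 0,"ay": 0,"az": 0,"dx": 2.3,"dy": 0,"dz": 1.93,"hand": 1},
  ],
)

```text
clock: 12.3
eef_pos: [577.1, 156.5, 181.2]
tool_rot: [3.134, 0.876, 0.98]
force: [0.5, 0.6, -0.4]
width: 18.6
gripper_force: 58.7
```

send_rows(
  series=[
    {"ax": 0,"ay": 0,"az": 0,"dx": 0.5,"dy": 0,"dz": 0.42,"hand": 1},
    {"ax": 0,"ay": 0,"az": 0,"dx": 1.0,"dy": 0,"dz": 0.84,"hand": 1},
    {"ax": 0,"ay": 0,"az": 0,"dx": 1.07,"dy": 0,"dz": 0.9,"hand": 1},
    {"ax": 0,"ay": 0,"az": 0,"dx": 1.07,"dy": 0,"dz": 0.9,"hand": 1},
    {"ax": 0,"ay": 0,"az": 0,"dx": 1.07,"dy": 0,"dz": 0.9,"hand": 1},
  ],
)

```text
clock: 12.8
eef_pos: [577.5, 156.4, 168.2]
tool_rot: [3.133, 0.875, 0.979]
force: [-0.2, 1.1, -0.5]
width: 18.5
gripper_force: 58.7
```

```bash
python3 - <<'E'
from mv import *
s=read_state();R=R_(s);u=R@[-.766,0,-.643];G=s['eef_pos']-21*R[:,2];print(s['eef_pos'],'u',u,'nozzle',G-145*u,s['force'],s['width'],abs(s['qd']).max())
o=[]
for n in('scene','side'):
    d=snap(n,n+'10');N=G-145*u;print(n,'noz',proj(d,N),'chip',proj(d,[586,169.2,20]));x,y=proj(d,N).astype(int)
    o.append(cv2.resize(d['pixels'][y-70:y+40,x-40:x+40,::-1],(400,550),interpolation=2))
cv2.imwrite('pics/fin.png',np.hstack(o))
E
```

```text
[577.5316639  156.42829001 168.19324885] u [-0.00353296  0.00501413  1.00008368] nozzle [586.87514832 169.18050322  36.6466013 ] [-0.1910107   1.08095168 -0.49607778] 18.457627136802078 0.004016008180805279
scene noz [325.83607164 217.76722155] chip [325.9259606  223.54304825]
side noz [374.40015149 238.30592334] chip [373.44570158 243.61805543]
```

View pics/fin.png

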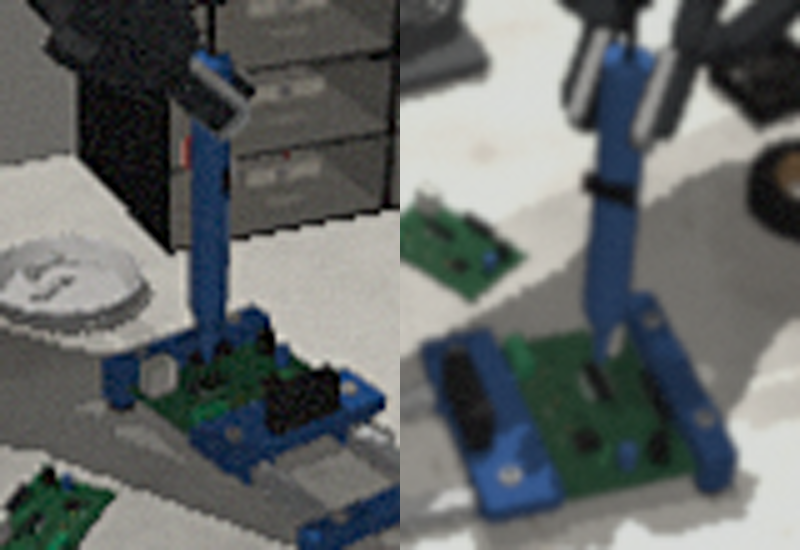

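Scene crop: nozzle tip at about (210,362), just above the chip. Side crop: tip at about (603,365), above the chip at (600,382). The pump is upright and the board is still clamped. One numeric check of the tip height.

```bash
python3 - <<'E'
from mv import *
for n,c in(('scene',(326,217)),('side',(374,239))):
    p=load(n+'10')['pixels']
    for r in range(c[1]-6,c[1]+8):print(r,' '.join('%3d'%(int(q[2])-int(q[1])) for q in p[r,c[0]-6:c[0]+8]))
s,e=load('scene10'),load('side10')
for a,b in ((219,240),(220,241)):print(tri([s,e],[(326.8,a),(374.6,b)]))
E
```

```text
211  -6  -9 -13  -4  15  31  27  35  25  22  19  13  10  34
212  -7  -5   1   0  15  27  28  28  25  17  30  35  33  29
213   3  10  26  30  20  29  30  28  27  30  26  33  36  30
214  33  25  26  25  27  28  30  36  32  23  24  26  25  33
215  29  19  30  22  25  28  32  28  19  15  12  28  35  19
216  29  24  31  31  21  31  33  27  10   4  -7  11   9 -11
217  31  30  20  10  11  25  35  24  19   0   1  -2 -15 -17
218  26  30  20   3   4  16  34  20  -9  -5 -16 -23 -23 -18
219  12  32  12  -3   5   5  21  -1 -12 -21 -18 -10 -13 -22
220   2  17 -10  -2 -13  -6  -9 -14 -19 -16 -18 -14 -18 -17
221  -3 -16  -9  -9 -15 -17 -13  -5  -6 -12 -11 -12 -20 -20
222  -2 -11 -20 -11  -9  -1 -16  -2  -2  -7 -15 -10 -14 -16
223  -6 -12  -4  -5  -1  -3  -3  -9   2 -14   0 -12 -16  -9
224  -9 -18  -2   0   1 -10  -8  -8 -11  -7  -7 -23 -13 -20
233  -5  -6  -7  -2   9  23  24  25  21  10   1  10  21  25
234 -11 -11 -13  -6   7  21  26  22  11   0  -2   4  14  23
235 -16 -15 -14 -10   5  22  27  18   6  -4  -4  -1  12  22
236 -17 -17 -16 -13   3  22  27  18   2  -4  -6  -7   4  18
237 -17 -16 -18 -14   1  21  26  13  -1  -6  -7 -10  -4  12
238 -16 -17 -16 -14   1  20  23  12  -4  -7  -9 -12  -6   5
239 -17 -18 -17 -12   1  20  20   6  -6  -8 -11 -12 -12  -3
240 -17 -16 -12  -7   0  10   7  -7 -15 -16 -14 -13 -13  -7
241 -17 -15  -8  -5   0   3  -2 -11 -13 -13 -14 -16 -13 -12
242 -14 -12  -7  -4  -4  -1  -3 -10 -12 -14 -11 -12 -14 -11
243 -15 -11  -7  -3   0  -2  -3  -4 -10 -11 -11 -12 -11 -11
244 -17 -13  -7  -7  -3   3  -3  -4 -10 -12 -10 -15 -14  -9
245 -16 -15 -11  -8  -4  -2   0  -3  -8 -10 -12 -13 -15 -12
246 -17 -16 -12  -8  -4  -3   1  -1  -5  -9 -13 -14 -11 -12
(array([586.76057284, 166.9546634 ,  33.00015331]), [np.float64(0.6244049085983273), np.float64(0.6244049085983575)])
(array([586.94771941, 166.84484612,  29.93186231]), [np.float64(0.6510740223002345), np.float64(0.6510740223003686)])
```

send_rows(
  series=[
    {"ax": 0,"ay": 0,"az": 0,"dx": -0.15,"dy": 0,"dz": -0.13,"hand": 1},
    {"ax": 0,"ay": 0,"az": 0,"dx": -0.15,"dy": 0,"dz": -0.13,"hand": 1},
    {"ax": 0,"ay": 0,"az": 0,"dx": -0.15,"dy": 0,"dz": -0.13,"hand": 1},
    {"ax": 0,"ay": 0,"az": 0,"dx": -0.15,"dy": 0,"dz": -0.13,"hand": 1},
    {"ax": 0,"ay": 0,"az": 0,"dx": -0.15,"dy": 0,"dz": -0.13,"hand": 1},
    {"ax": 0,"ay": 0,"az": 0,"dx": -0.15,"dy": 0,"dz": -0.13,"hand": 1},
    {"ax": 0,"ay": 0,"az": 0,"dx": -0.15,"dy": 0,"dz": -0.13,"hand": 1},
    {"ax": 0,"ay": 0,"az": 0,"dx": -0.15,"dy": 0,"dz": -0.13,"hand": 1},
  ],
)

```text
clock: 13.7
eef_pos: [577.5, 156.5, 170.0]
tool_rot: [3.133, 0.875, 0.979]
force: [0.6, -0.4, -0.1]
width: 18.5
gripper_force: 58.7
```

```bash
python3 - <<'E'
from mv import *
s=read_state();R=R_(s);u=R@[-.766,0,-.643];print('nozzle',s['eef_pos']-21*R[:,2]-145*u,u,s['width'],s['gripper_force'],abs(s['qd']).max())
print(finish_job())
E
```

```text
nozzle [586.77059381 169.20615253  38.45522917] [-0.00330302  0.00504065  1.00008434] 18.464972879461556 58.709155147662386 0.002278472389192921
the job is handed in; nothing more can be done
None
```

I clamped the board flush between the jaws, then drew the pump and am holding it upright and still, its nozzle about 14–18 mm above the middle of the long chip; the job is handed in at 13.7 s, result not shown.

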